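# Shim the rocking gauge stand

### The job

The gauge stand rocks because one of its four feet has lost its rubber pad. Slide the metal wedge along the bench, thin end first, under that bare foot until it is snug and the stand sits level without rocking; then check it by pressing down firmly on the nut on top of that corner. Only push and press: do not lift the wedge or the stand, do not shove the stand along the bench, and leave everything else where it is.

Things in the scene. Friction and masses are not known exactly. Their poses are not given: they have to be found in the camera images.
- gauge_stand: dial-gauge stand, about 4 kg, loose on the bench: dark steel plate 150 x 150 x 12 mm, its top 52 mm above the bench, a foot at each corner, 112 mm from the centre. Origin: centre of the stand at bench height, z up; its -x, +x, +y, -y axes run through the four feet (corners, not sides). The feet at +x, +y, -y stand on black rubber pads 11 mm thick; the one at -x, roughly towards the robot, is bare
- bare_foot (a point): lowest point of the bare foot: a steel stud 18 mm in diameter with rounded end, hanging 11 mm above the bench while the stand is level, under a lug of 36 mm diameter whose underside is 40 mm above the bench. Unshimmed, a press of about 3 N on this corner tips the stand 0.1 rad until the stud meets the bench
- corner_nut (a point): centre of the flat top of the round steel nut (28 mm diameter) straight above the bare stud, 62 mm above the bench: the place to press
- dial (a point): centre of the dial (48 mm diameter) on the gauge post, 165 mm above the bench; the post, 195 mm high, stands 66 mm from the stand's centre on its +x side, away from the bare foot
- wedge: plain aluminium wedge, 150 g, 90 mm long, 56 mm wide, flat on the bench, thin end 25 to 50 mm short of the stud's axis and pointing roughly at it. Origin: centre of underside; +x to the thin end (3 mm high, at +45 mm), upright flat heel (21 mm high) at -45 mm. Bears on the stud with the heel about 51 mm short of its axis. Slides with 1 to 2 N; the push rises steeply once snug; stays where left
- vee_block: bystander: steel vee block 60 x 45 x 40 mm to the left of the wedge; origin at the centre of its underside
- collar: bystander: steel collar, 42 mm diameter, 22 mm high, to the right of the wedge; origin at the centre of its underside
- spray_can: bystander: blue can 60 mm diameter, 170 mm high, at the left of the bench; origin at the centre of its underside
- hammer: bystander: hammer lying at the right of the bench
- spanner: bystander: spanner lying at the left of the bench
- tin: bystander: open tin 72 mm diameter, 80 mm high, at the right of the bench; origin at the centre of its underside
- offcut: bystander: wooden offcut 90 x 50 x 30 mm at the left of the bench; origin at the centre of its underside
Mind the look-alikes: they are no part of the job. There is more than one size of the wedge; the one meant has the size given above.

How it is judged:
By the outcome, as a careful person would: the job done as asked, in the order asked, and still so for the second after the job is handed in, with the robot touching nothing.
It also fails if it takes over 51 s, if anything falls off the work surface, if the arm or the gripper's body presses on something with over 40 N, if the wrist force passes 120 N, or if a joint passes its speed limit or range.

### The arm

A 7-joint arm with a two-finger parallel gripper is mounted at the origin on the work surface. World frame = base frame: x ahead of the robot, y to its left, z up, the work surface at z = 0. Lengths are in m, angles in rad, forces in N, time in s.
With the tool pointing down it reaches from about 0.425 to 0.95 m from the base axis. Payload 16.7 kg.
Tool frame: the origin (TCP) lies between the finger pads; the fingertips stand 14 mm ahead of it and the grasp point (between the pads) lies 5 mm behind it; z points along the fingers, x is the direction in which the jaws open and shut, and the axes are right-handed (so a half turn about z gives the same grasp; the last joint's range is limited). The gripper opens to 94 mm and grips with 3 to 60 N. Pads are 16 mm wide; open, the fingers measure 119 mm over their backs; the gripper's body (75 mm by 177 mm) begins 78 mm behind the grasp point.
Start: joints at [-1.427, 0.426, 0.074, 1.606, -0.034, 1.111, -0.067], TCP at [0.195, 0.646, 0.199] pointing down, gripper open.
Joint ranges: [-2.85, 2.85], [-0.5, 2.14], [-1.23, 1.37], [0.21, 2.46], [-1.02, 4.16], [0.16, 2.05], [-2.73, 2.73]. Speed limits (rad/s): [1.89, 1.89, 2.39, 2.39, 3.01, 3.01, 3.01].

### API

Orientations are given as a unit quaternion [w, x, y, z].
In Python, from workcell import ctrl gives the robot as it stands.
- The arm moves only by the shell command python3 -m jog 'ROWS' [FORCE]. ROWS is JSON, one flat list of numbers, 7 for each row, row after row: the finger opening in mm, from 0 to 94, then the shift along the tool's x, y, z in mm, then the turn, a rotation vector about the tool's x, y, z in rad. A call has 1 to 10 rows; each row is the pose to reach, as a shift and turn from the pose commanded when the call began, along the tool's axes at that moment; what a row does not reach only later rows make up. A row lasts 1/8 s, in which the tool goes at most 62.5 mm and 10.7 degrees, less where a joint would pass 70% of its speed; a pose out of reach is approached as far as the arm can. A call with a gripper value outside its range is refused whole. The fingers move at their own pace and stop on an object; FORCE is the grip in N (left out, the last holds). Time passes only in rows, so rows that repeat a pose let the fingers close. It gives the time, the measured TCP pose, the force and the opening at its end, in the units of the state.
- ctrl.read_state(): the state, without advancing time (a new reading comes with each control period).
- ctrl.snapshot(name): name is "side" or "top" or "wrist"; returns the picture (400x640x3 uint8, red, green, blue); there is no depth.
- ctrl.calibration(name): a dict with "fov_y" (degrees; the focal length in pixels is half the picture's height over the tangent of half this angle, whatever the lens; pixels are square), "cx", "cy" (the principal point, pixels), "R" (3x3) and "t" (3): a world point X has camera coordinates R X + t. Camera axes: x right, y down, z forward; pixel columns grow to the right and rows downward; lengths in m; the calibration is good to about 2 mm. The wrist camera is an equidistant fisheye: a pixel r from the principal point sees the ray r / f radians off the axis. A picture is of the moment at which its call begins: read the wrist's pose just before it. calibration takes no time and is no camera call; for the wrist camera it gives the pose at the moment of the call.
- ctrl.hand_in(): hands the job in, once; it reports no verdict.
The state is a dict: "clock": time; "qpos": joint angles; "dq": joint speeds; "joint_efforts": joint torques, N m; "ee_pos": TCP position; "tcp_rot": TCP orientation; "wrist_force": force on the tool from outside, world axes, zero at the start; "ft_torque": the same for the moment, N m; "opening": finger opening in m.
Only numpy, scipy, OpenCV 4.12 (cv2) and the standard library are available. Lean on these libraries where they do the work, as an engineer would, in place of code of your own. Each camera call takes 0.05 s, during which the arm holds its last target. There are 200 camera calls.

## Working session

There is one attempt and no reset: what is moved stays moved. The work goes in short steps, Python scripts to look and compute and a shell command to move; the robot and the scene stay as the last step left them, time stands still between calls to the robot, and variables do not carry over. Pictures are saved under pics/ and viewed, on a budget of 10 in all, crops included, one or two more only if the job needs it, and the job is handed in when it is done.

```bash
mkdir -p pics
python3 - <<'E'
from workcell import ctrl
import cv2,json
for n in("top","side"):
    im=ctrl.snapshot(n); cv2.imwrite(f"pics/{n}0.png",im[:,:,::-1])
    c=ctrl.calibration(n); print(n,c)
s=ctrl.read_state(); print(s)
E
```

```text
top {'fov_y': 55.73677184023697, 'cx': 315.5511427490215, 'cy': 197.27698032641703, 'R': array([[-0.01487976, -0.99982536,  0.01130694],
       [-0.9982245 ,  0.01420176, -0.05784604],
       [ 0.05767536, -0.0121476 , -0.99826148]]), 't': array([1.07530277e-03, 5.80827747e-01, 1.29920069e+00])}
side {'fov_y': 46.25279908243547, 'cx': 316.07805860351, 'cy': 206.0263627370716, 'R': array([[ 0.90736511, -0.42033792,  0.00214189],
       [-0.21361937, -0.46550732, -0.858877  ],
       [ 0.36201564,  0.77885747, -0.51217742]]), 't': array([-0.50628687,  0.23341306,  1.23661669])}
{'clock': 0.1, 'qpos': array([-1.42649858,  0.42664127,  0.07386701,  1.60654129, -0.03408144,
        1.11080354, -0.0670941 ]), 'dq': array([ 0.00077192, -0.00139581, -0.00180062, -0.00167275, -0.00185393,
       -0.00172385,  0.00027729]), 'joint_efforts': array([ 8.85770976e-03, -9.37487698e+01,  3.67804036e+00, -4.55041802e+01,
       -4.84738278e-02,  1.68846315e-02,  2.00537238e-05]), 'ee_pos': array([0.19539769, 0.64567821, 0.19846563]), 'tcp_rot': array([ 3.76660670e-04,  8.02999935e-01,  5.95978844e-01, -4.23845608e-04]), 'wrist_force': array([0.87547597, 0.14661386, 0.1113452 ]), 'ft_torque': array([0.03920114, 0.04915293, 0.05941747]), 'opening': 0.09397908091587867}
```

View pics/top0.png

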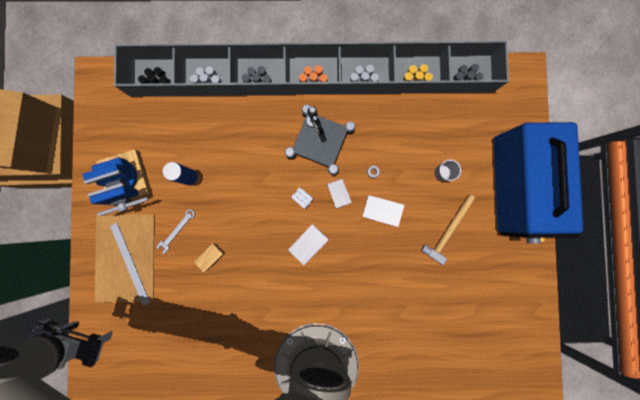

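View pics/side0.png

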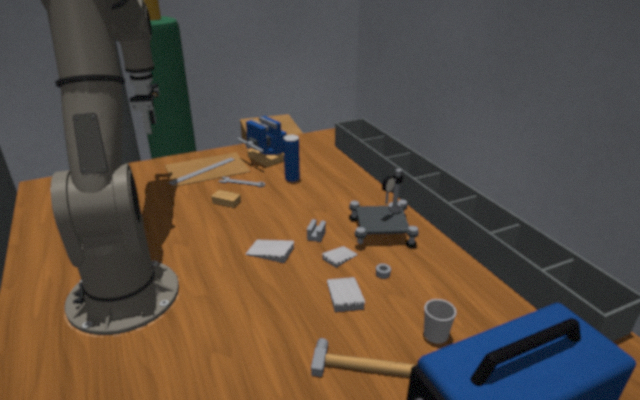

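The top view shows three pale wedges, at (339,193), (383,210) and (308,244). The one at (339,193) is about 26x17 px, which is about 90x56 mm, and it points at the stand's near foot at (333,169). The other two are larger. I'll confirm this in an enlarged crop and measure.

```bash
cat > h.py <<'E'
import numpy as np,cv2
from workcell import ctrl
def ray(n,u,v,z,c=None):
    c=c or ctrl.calibration(n); f=200/np.tan(np.radians(c["fov_y"]/2))
    if n=="wrist":
        d=np.array([u-c["cx"],v-c["cy"]]); r=np.hypot(*d); a=r/f; d=np.r_[d/max(r,1e-9)*np.sin(a),np.cos(a)]
    else: d=np.array([(u-c["cx"])/f,(v-c["cy"])/f,1])
    R=np.array(c["R"]);o=-R.T@c["t"];d=R.T@d
    return o+d*(z-o[2])/d[2]
E
python3 - <<'E'
from h import *
im=cv2.imread("pics/top0.png"); hsv=cv2.cvtColor(im,cv2.COLOR_BGR2HSV)
m=((hsv[...,1]<70)&(hsv[...,2]>140)).astype(np.uint8)
m[:130]=0
for k in cv2.findContours(m,0,1)[0]:
    if cv2.contourArea(k)>25 and 270<k[:,0,0].mean()<420 and k[:,0,1].mean()<300:
        b=cv2.boxPoints(cv2.minAreaRect(k)); z=.012
        p=np.array([ray("top",*q,z)[:2] for q in b]); print(cv2.contourArea(k),b.mean(0),p.mean(0).round(4),np.linalg.norm(p[0]-p[1]).round(3),np.linalg.norm(p[1]-p[2]).round(3),p.round(3).tolist())
for q in((333,169),(350,126),(290,153)): print(ray("top",*q,.062))
x=cv2.resize(im[95:270,270:420],None,fx=5,fy=5,interpolation=cv2.INTER_CUBIC)[:600,:750]
s=cv2.imread("pics/side0.png")
cv2.imwrite("pics/crop1.png",cv2.resize(im[100:220,270:410],None,fx=5,fy=5,interpolation=cv2.INTER_CUBIC))
E
```

```text
785.0 [307.75 244.25] [0.4185 0.022 ] 0.125 0.078 [[0.403, 0.094], [0.49, 0.005], [0.434, -0.05], [0.347, 0.039]]
803.0 [382.95282 210.4151 ] [ 0.5318 -0.2421] 0.081 0.131 [[0.512, -0.168], [0.589, -0.191], [0.551, -0.317], [0.474, -0.293]]
228.5 [301.7377  197.61475] [0.5806 0.0408] 0.048 0.064 [[0.583, 0.081], [0.62, 0.049], [0.578, 0.001], [0.541, 0.032]]
390.0 [338.85617 193.11646] [ 0.5946 -0.0891] 0.059 0.091 [[0.627, -0.046], [0.647, -0.102], [0.562, -0.132], [0.542, -0.077]]
94.5 [373.5 171.5] [ 0.6689 -0.2123] 0.039 0.039 [[0.689, -0.193], [0.688, -0.232], [0.649, -0.231], [0.65, -0.193]]
49.0 [333. 168.] [ 0.6831 -0.0702] 0.028 0.028 [[0.697, -0.056], [0.697, -0.085], [0.669, -0.084], [0.669, -0.056]]
53.5 [289. 151.] [0.7453 0.0834] 0.028 0.028 [[0.76, 0.097], [0.759, 0.069], [0.731, 0.07], [0.731, 0.098]]
[ 0.67294565 -0.06715612  0.062     ]
[ 0.81924404 -0.127571    0.062     ]
[0.7292883 0.0773    0.062    ]
```

View pics/crop1.png

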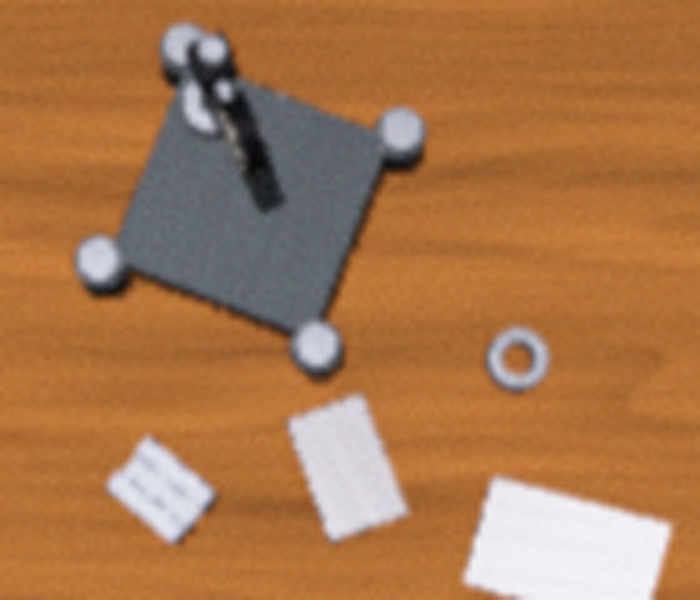

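The crop confirms it. The 91x59 mm wedge, at crop (347,467), is the one meant, and its narrow end points at the nut at crop (317,343). The other two measure about 125x78 mm and 131x81 mm. The vee block is at its left and the collar at its right. I'll move to behind the heel, with the jaw axis across the push direction.

```bash
python3 -m jog '[30,-639,527,0,0,0,-0.637, 30,-639,527,0,0,0,-0.637, 30,-639,527,0,0,0,-0.637, 30,-639,527,0,0,0,-0.637, 30,-639,527,0,0,0,-0.637, 30,-639,527,0,0,0,-0.637, 30,-639,527,0,0,0,-0.637, 30,-639,527,0,0,0,-0.637, 30,-639,527,0,0,0,-0.637, 30,-639,527,0,0,0,-0.637]'
```

```text
clock: 1.35
ee_pos: [0.4368, 0.0674, 0.1992]
tcp_rot: [0.0, 0.576, 0.817, 0.0]
wrist_force: [0.9, 0.5, -0.2]
opening: 0.0299
```

```bash
python3 -m jog '[30,-190,10,0,0,0,0, 30,-190,10,0,0,0,0, 30,-190,10,0,0,0,0, 30,-190,10,0,0,0,0, 30,-190,10,0,0,0,0]'
python3 - <<'E'
from h import *
s=ctrl.read_state(); print(s["clock"],s["ee_pos"],s["tcp_rot"]); np.save("wc.npy",ctrl.calibration("wrist"),allow_pickle=True)
im=ctrl.snapshot("wrist"); cv2.imwrite("pics/w1.png",im[:,:,::-1]); c=ctrl.calibration("wrist"); print(c)
E
```

```text
clock: 1.98
ee_pos: [0.5094, -0.1061, 0.1987]
tcp_rot: [-0.0, 0.576, 0.817, -0.0]
wrist_force: [0.2, 0.0, -0.1]
opening: 0.0298
1.975 [ 0.50939086 -0.10613371  0.19865122] [-4.14318494e-04  5.76267307e-01  8.17261093e-01 -3.53128717e-04]
{'fov_y': 65.70646984690485, 'cx': 319.2392590912502, 'cy': 197.37003941112727, 'R': array([[-3.37268477e-01,  9.41408316e-01,  5.96700769e-04],
       [ 9.15323469e-01,  3.27775028e-01,  2.33979653e-01],
       [ 2.20074807e-01,  7.94601354e-02, -9.72241311e-01]]), 't': array([ 0.27058507, -0.45578929,  0.28563849])}
```

View pics/w1.png

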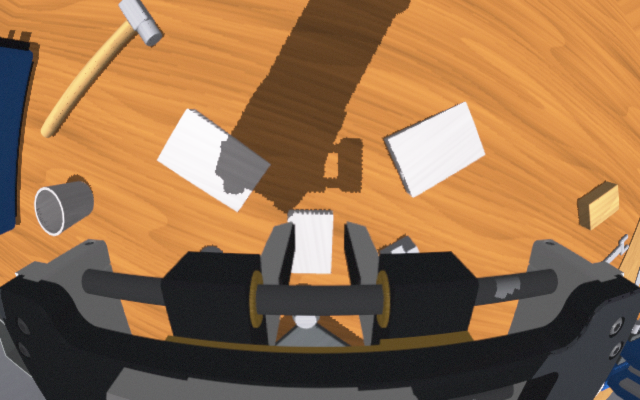

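The wrist view shows our wedge between the fingers, with its heel edge at row ~212, its thin edge at row ~273 and columns 290–333. The nut is at (306,318). Next I'll measure these points.

Run:
```python
from h import *
c=np.load("wc.npy",allow_pickle=True).item()
im=cv2.imread("pics/w1.png"); hsv=cv2.cvtColor(im,cv2.COLOR_BGR2HSV)
m=((hsv[...,1]<45)&(hsv[...,2]>190)).astype(np.uint8)
for r0,r1 in((205,285),(300,335)):
    k=np.zeros_like(m);k[r0:r1,285:345]=m[r0:r1,285:345]
    ks=max(cv2.findContours(k,0,1)[0],key=cv2.contourArea); print(cv2.boundingRect(ks),cv2.contourArea(ks)); 
    if r0<300:
        for r in range(r0,r1,5):
            x=np.flatnonzero(k[r]); print(r,x.min() if len(x) else 0,x.max() if len(x) else 0)
d=np.array([.942,.336]);n=np.array([-.336,.942])
for name,u,v,z in(("heelA",290,212,.021),("heelB",333,212,.021),("thinA",293,273,.003),("thinB",331,273,.003),("nut",306,318,.062)):
    p=ray("wrist",u,v,z,c); print(name,p.round(4),"along",p[:2]@d,"lat",p[:2]@n)
t=ray("top",333.4,168.5,.062);print(t,t[:2]@d,t[:2]@n)
s=np.array([.5094,-.1061]);print("tool",s@d,s@n)
print("dial?",ray("top",323,139,.165),ray("top",316,122,.165))
```

```text
(288, 212, 45, 61) 2141.5
205 0 0
210 0 0
215 293 332
220 288 332
225 295 332
230 295 331
235 296 331
240 296 331
245 296 331
250 296 331
255 294 330
260 293 330
265 293 330
270 292 330
275 0 0
280 0 0
(295, 316, 21, 12) 184.0
heelA [ 0.5571 -0.1268  0.021 ] along 0.4822409178533639 lat -0.3066129060879828
heelB [ 0.5394 -0.0772  0.021 ] along 0.4822021591260089 lat -0.25400252665056156
thinA [ 0.6449 -0.0958  0.003 ] along 0.575281058863006 lat -0.3069467230943548
thinB [ 0.6271 -0.0466  0.003 ] along 0.5750650764449534 lat -0.25463974020334407
nut [ 0.6703 -0.066   0.062 ] along 0.6092546825361311 lat -0.2873958998366188
[ 0.67462567 -0.06853713  0.062     ] 0.6124689043346214 -0.29123619928823713
tool 0.4442051999999999 -0.2711046
dial? [ 0.75372671 -0.03148553  0.165     ] [ 0.80764967 -0.01048025  0.165     ]
```

```bash
python3 -m jog '[30,-14,0,60,0,0,0, 30,-14,0,120,0,0,0, 30,-14,0,160,0,0,0, 30,-14,0,176,0,0,0, 30,-14,0,177,0,0,0, 30,-14,0,177,0,0,0]' && python3 -m jog '[30,0,8,0,0,0,0, 30,0,16,0,0,0,0, 30,0,24,0,0,0,0, 30,0,30,0,0,0,0, 30,0,36,0,0,0,0, 30,0,42,0,0,0,0, 30,0,48,0,0,0,0, 30,0,54,0,0,0,0, 30,0,60,0,0,0,0, 30,0,60,0,0,0,0]'
```

```text
clock: 2.78
ee_pos: [0.5155, -0.1192, 0.0235]
tcp_rot: [0.001, 0.576, 0.818, 0.001]
wrist_force: [0.0, -0.3, -0.3]
opening: 0.0302
clock: 4.03
ee_pos: [0.5714, -0.099, 0.0221]
tcp_rot: [0.0, 0.576, 0.818, 0.0]
wrist_force: [0.6, 0.2, 0.5]
opening: 0.0299
```

Run:
```python
from h import *
im=ctrl.snapshot("side")[:,:,::-1]; cv2.imwrite("pics/s2.png",cv2.resize(im[150:300,270:450],None,fx=4,fy=4,interpolation=cv2.INTER_CUBIC))
```

```text
(no output)
```

View pics/s2.png

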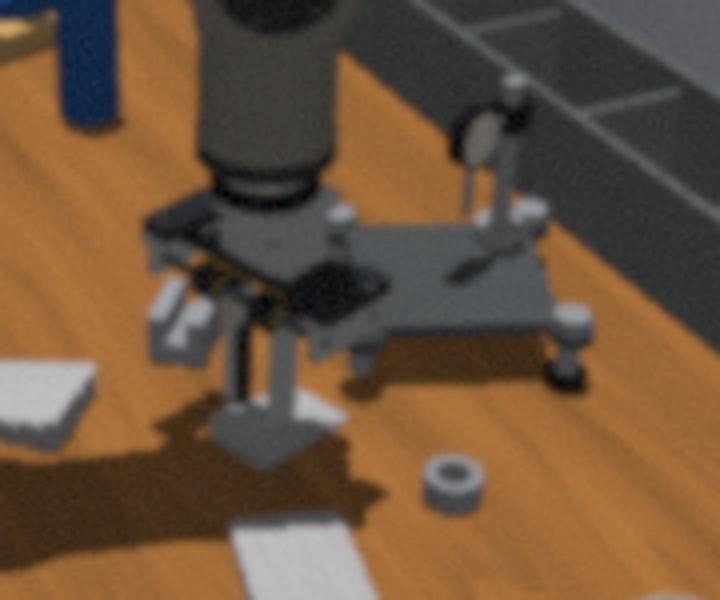

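The side view shows the fingers overlapping the wedge near crop (283,415) and (240,400), which I can't interpret yet. I'll project the fingertips and the expected heel into this view.

Run:
```python
from h import *
c=ctrl.calibration("side"); f=200/np.tan(np.radians(c["fov_y"]/2)); s=ctrl.read_state(); print(s["clock"],s["ee_pos"])
d=np.array([.942,.336,0]);n=np.array([-.336,.942,0]);e=s["ee_pos"].copy()
def pr(p):
    q=c["R"]@p+c["t"]; u=q[0]/q[2]*f+c["cx"];v=q[1]/q[2]*f+c["cy"]; return ((u-270)*4).round(),((v-150)*4).round()
tip=e-[0,0,.014]
for k in(-.0275,-.015,.015,.0275): print("tip",k,[pr(tip+n*k+d*j) for j in(-.008,.008)])
for a in (.505-.024, .513):
  for k in(-.3,0):pass
lat=-.283
for along,z in((.513,0),(.513,.021),(.603,0),(.603,.003)):
    print(along,z,[pr(d*along+n*(lat+k)+[0,0,z]) for k in(-.028,.028)])
```

```text
4.075 [ 0.57102262 -0.09921094  0.02202848]
tip -0.0275 [(np.float64(278.0), np.float64(453.0)), (np.float64(293.0), np.float64(443.0))]
tip -0.015 [(np.float64(265.0), np.float64(445.0)), (np.float64(281.0), np.float64(436.0))]
tip 0.015 [(np.float64(236.0), np.float64(427.0)), (np.float64(251.0), np.float64(418.0))]
tip 0.0275 [(np.float64(223.0), np.float64(420.0)), (np.float64(238.0), np.float64(411.0))]
0.513 0 [(np.float64(292.0), np.float64(451.0)), (np.float64(236.0), np.float64(417.0))]
0.513 0.021 [(np.float64(293.0), np.float64(427.0)), (np.float64(237.0), np.float64(394.0))]
0.603 0 [(np.float64(373.0), np.float64(399.0)), (np.float64(317.0), np.float64(368.0))]
0.603 0.003 [(np.float64(373.0), np.float64(396.0)), (np.float64(318.0), np.float64(365.0))]
```

Run:
```python
from h import *
im=ctrl.snapshot("wrist")[:,:,::-1]; cv2.imwrite("pics/w2.png",cv2.resize(im[140:360,200:440],None,fx=2.7,fy=2.7,interpolation=cv2.INTER_CUBIC))
```

```text
(no output)
```

View pics/w2.png

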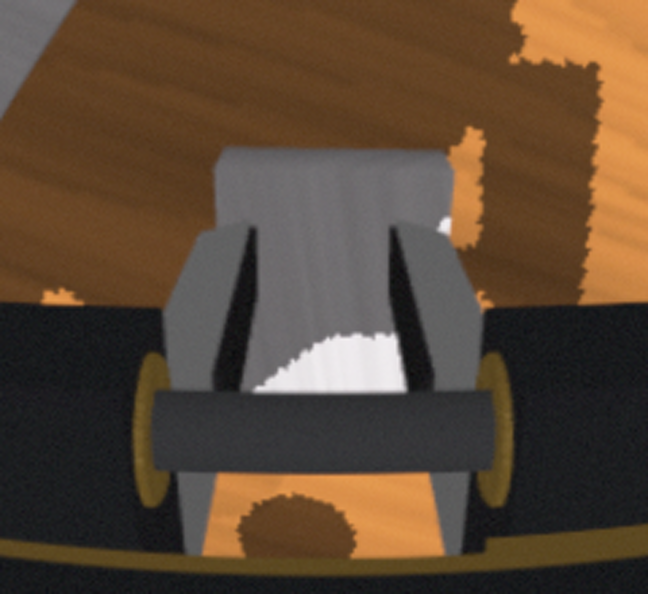

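The wedge hasn't moved. Both views place the real fingertips at z≈0.03, about 20 mm higher than the stated tool length implies, so the fingers passed over the wedge. I'll back off behind the heel and descend by feel.

```bash
python3 -m jog '[30,0,-40,0,0,0,0, 30,0,-65,0,0,0,0, 30,0,-65,10,0,0,0, 30,0,-65,12,0,0,0, 30,0,-65,12,0,0,0]' && python3 -m jog '[30,0,0,2,0,0,0, 30,0,0,4,0,0,0, 30,0,0,4,0,0,0]'; python3 -m jog '[30,0,0,2,0,0,0, 30,0,0,4,0,0,0, 30,0,0,4,0,0,0]'
```

```text
clock: 4.75
ee_pos: [0.5103, -0.1208, 0.0098]
tcp_rot: [-0.0, 0.576, 0.818, -0.0]
wrist_force: [-0.2, -0.5, -0.0]
opening: 0.0299
clock: 5.12
ee_pos: [0.5098, -0.121, 0.006]
tcp_rot: [-0.0, 0.576, 0.817, -0.0]
wrist_force: [1.2, 0.4, -0.0]
opening: 0.0301
clock: 5.5
ee_pos: [0.5097, -0.1211, 0.0019]
tcp_rot: [-0.0, 0.576, 0.817, -0.0]
wrist_force: [0.4, -0.6, 0.3]
opening: 0.0303
```

```bash
python3 -m jog '[30,0,0,2,0,0,0, 30,0,0,2,0,0,0]'; python3 -m jog '[30,0,0,2,0,0,0, 30,0,0,2,0,0,0]';  python3 - <<'E'
from h import *
s=ctrl.read_state();print(s["ee_pos"],s["wrist_force"])
im=ctrl.snapshot("wrist")[:,:,::-1]; a=cv2.resize(im[140:360,200:440],None,fx=2.2,fy=2.2,interpolation=cv2.INTER_CUBIC)[:330]
b=ctrl.snapshot("side")[:,:,::-1]; b=cv2.resize(b[200:290,285:385],None,fx=3.6,fy=3.6,interpolation=cv2.INTER_CUBIC)
h=max(a.shape[0],b.shape[0]);a,b=[cv2.copyMakeBorder(i,0,h-i.shape[0],0,0,0) for i in(a,b)]
o=np.hstack([a,b])[:, :900]; print(o.shape); cv2.imwrite("pics/m3.png",cv2.resize(o,(800,int(h*800/o.shape[1]))))
E
```

```text
clock: 5.75
ee_pos: [0.5097, -0.1211, -0.0]
tcp_rot: [-0.0, 0.576, 0.817, -0.0]
wrist_force: [-0.2, -0.4, 0.1]
opening: 0.0301
clock: 6.0
ee_pos: [0.5097, -0.1211, -0.002]
tcp_rot: [-0.0, 0.576, 0.817, -0.0]
wrist_force: [0.5, -0.4, -0.3]
opening: 0.0299
[ 0.50968942 -0.12108234 -0.00204301] [ 0.51982225 -0.38450887 -0.31224571]
(330, 888, 3)
```

View pics/m3.png

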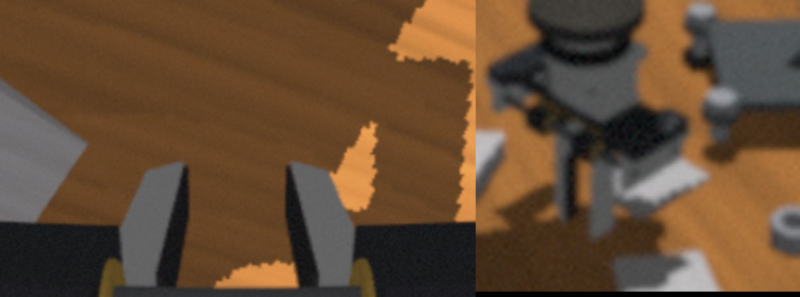

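The fingertips are now behind the heel and just above the bench, with the wedge ahead of them. I'll push forward.

```bash
python3 -m jog '[30,0,15,0,0,0,0, 30,0,26,0,0,0,0, 30,0,34,0,0,0,0, 30,0,40,0,0,0,0, 30,0,46,0,0,0,0, 30,0,52,0,0,0,0, 30,0,58,0,0,0,0, 30,0,64,0,0,0,0]' && python3 -m jog '[30,0,6,0,0,0,0, 30,0,12,0,0,0,0, 30,0,18,0,0,0,0, 30,0,24,0,0,0,0, 30,0,30,0,0,0,0]'
```

```text
clock: 7.1
ee_pos: [0.5704, -0.0994, -0.0019]
tcp_rot: [-0.0, 0.576, 0.817, -0.0]
wrist_force: [-0.0, -0.9, -0.1]
opening: 0.03
clock: 7.72
ee_pos: [0.5987, -0.0893, -0.0019]
tcp_rot: [-0.0, 0.576, 0.817, -0.0]
wrist_force: [-2.2, -0.7, 1.5]
opening: 0.0299
```

```bash
python3 -m jog '[30,0,4,0,0,0,0, 30,0,8,0,0,0,0]'; python3 -m jog '[30,0,3,0,0,0,0]';python3 -m jog '[30,0,2,0,0,0,0]'
python3 - <<'E'
from h import *
s=ctrl.read_state();print(s["ee_pos"]@[.942,.336,0],s["wrist_force"])
b=ctrl.snapshot("side")[:,:,::-1]; cv2.imwrite("pics/s4.png",cv2.resize(b[160:285,290:440],None,fx=4.5,fy=4.5,interpolation=cv2.INTER_CUBIC))
E
```

```text
clock: 7.98
ee_pos: [0.606, -0.0867, -0.0019]
tcp_rot: [-0.0, 0.576, 0.817, -0.0]
wrist_force: [-1.1, 0.3, 1.0]
opening: 0.0303
clock: 8.1
ee_pos: [0.6088, -0.0857, -0.0019]
tcp_rot: [-0.0, 0.576, 0.817, -0.0]
wrist_force: [-2.1, -0.5, 1.0]
opening: 0.0302
clock: 8.22
ee_pos: [0.6106, -0.085, -0.0019]
tcp_rot: [-0.0, 0.576, 0.817, -0.0]
wrist_force: [-1.2, -0.7, 0.7]
opening: 0.0299
0.5466142663430659 [-1.17550082 -0.65061934  0.67791372]
```

View pics/s4.png

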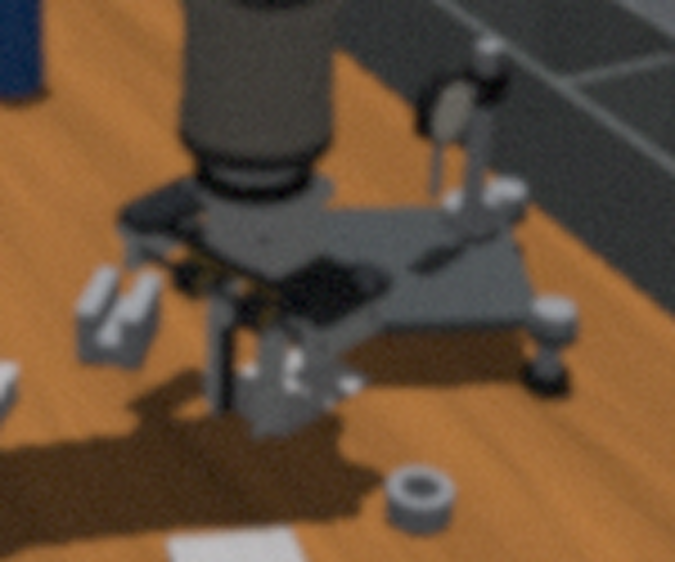

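The wedge now runs ahead of the fingers and under the near foot, with its heel corner at about (265,435). The stand hasn't moved. I'll go on in 1 mm steps, watching the force.

```bash
for i in 1; do python3 -m jog '[30,0,1,0,0,0,0, 30,0,1,0,0,0,0]'; python3 -m jog '[30,0,1,0,0,0,0, 30,0,1,0,0,0,0]';python3 -m jog '[30,0,1,0,0,0,0, 30,0,1,0,0,0,0]';python3 -m jog '[30,0,1,0,0,0,0, 30,0,1,0,0,0,0]'; done | grep -E "ee_pos|force"
```

```text
ee_pos: [0.6115, -0.0847, -0.0019]
wrist_force: [-0.9, -0.6, -0.8]
ee_pos: [0.6125, -0.0843, -0.0019]
wrist_force: [-1.1, 0.4, -0.5]
ee_pos: [0.6135, -0.084, -0.0019]
wrist_force: [-1.3, 0.1, -0.1]
ee_pos: [0.6144, -0.0837, -0.0019]
wrist_force: [-1.1, 0.1, 0.3]
```

```bash
for i in 1; do python3 -m jog '[30,0,1,0,0,0,0, 30,0,1,0,0,0,0]'; python3 -m jog '[30,0,1,0,0,0,0, 30,0,1,0,0,0,0]';python3 -m jog '[30,0,1,0,0,0,0, 30,0,1,0,0,0,0]'; done | grep -E "ee_pos|force"
```

```text
ee_pos: [0.6154, -0.0834, -0.0019]
wrist_force: [-0.5, -0.3, 0.3]
ee_pos: [0.6163, -0.083, -0.0019]
wrist_force: [-0.7, -0.4, -0.4]
ee_pos: [0.6168, -0.0829, -0.002]
wrist_force: [-3.7, -0.3, 3.2]
```

```bash
(python3 -m jog '[30,0,0.5,0,0,0,0, 30,0,0.5,0,0,0,0]'; python3 -m jog '[30,0,0.5,0,0,0,0, 30,0,0.5,0,0,0,0]')| grep -E "ee_pos|force"
```

```text
ee_pos: [0.6171, -0.0828, -0.002]
wrist_force: [-6.2, -2.5, 4.4]
ee_pos: [0.6172, -0.0828, -0.002]
wrist_force: [-7.1, -2.0, 6.0]
```

The push has risen to about 7.4 N and the advance has stopped, so the wedge is snug. I'll retreat straight back, rise and close the fingers.

```bash
python3 -m jog '[30,0,-3,0,0,0,0, 30,0,-15,0,0,0,0, 30,0,-40,0,0,0,0, 30,0,-40,-40,0,0,0, 0,0,-40,-100,0,0,0, 0,0,-40,-140,0,0,0, 0,0,-40,-140,0,0,0, 0,0,-40,-140,0,0,0, 0,0,-40,-140,0,0,0]'
python3 - <<'E'
from h import *
s=ctrl.read_state();c=ctrl.calibration("wrist");d=np.array([.942,.336]);n=np.array([-.336,.942])
im=ctrl.snapshot("wrist")[:,:,::-1]; cv2.imwrite("pics/w5.png",im); np.save("wc5.npy",c,allow_pickle=True)
t=cv2.imread("pics/top0.png");im2=ctrl.snapshot("top")[:,:,::-1];cv2.imwrite("pics/t5.png",im2)
a=cv2.resize(im[150:400,180:460],None,fx=1.8,fy=1.8,interpolation=cv2.INTER_CUBIC)
b=cv2.resize(im2[95:215,275:385],None,fx=3.75,fy=3.75,interpolation=cv2.INTER_CUBIC)[:450,:290]
o=np.hstack([a,b]);print(o.shape,s["ee_pos"],s["ee_pos"][:2]@d,s["ee_pos"][:2]@n);cv2.imwrite("pics/m5.png",o)
E
```

```text
clock: 11.65
ee_pos: [0.5796, -0.0958, 0.1369]
tcp_rot: [-0.001, 0.576, 0.817, -0.001]
wrist_force: [-0.8, 0.3, 0.8]
opening: 0.0001
(450, 794, 3) [ 0.57958074 -0.09580085  0.13688518] 0.5137759681156393 -0.2849835330626541
```

View pics/m5.png

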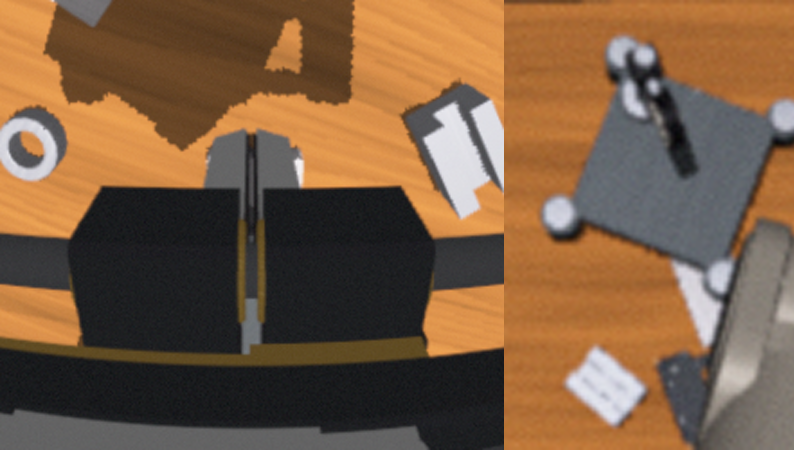

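The wedge lies under the near foot. The nut, at top view (333,169), hasn't shifted. I'll go over the nut and lower by feel.

```bash
python3 -m jog '[0,-3,50,0,0,0,0, 0,-5.5,98,0,0,0,0, 0,-5.5,98,25,0,0,0, 0,-5.5,98,52,0,0,0, 0,-5.5,98,52,0,0,0, 0,-5.5,98,52,0,0,0]' ; for i in 1; do python3 -m jog '[0,0,0,3,0,0,0, 0,0,0,6,0,0,0]';python3 -m jog '[0,0,0,3,0,0,0, 0,0,0,5,0,0,0]'; python3 -m jog '[0,0,0,2,0,0,0, 0,0,0,4,0,0,0]'; done | grep -E "ee_pos|force"
```

```text
clock: 12.5
ee_pos: [0.6748, -0.0683, 0.0867]
tcp_rot: [0.0, 0.576, 0.817, -0.0]
wrist_force: [1.0, -0.4, 0.2]
opening: 0.0004
ee_pos: [0.6749, -0.068, 0.0807]
wrist_force: [-0.1, 0.6, -0.6]
ee_pos: [0.6745, -0.068, 0.0749]
wrist_force: [0.0, 0.6, 0.0]
ee_pos: [0.6745, -0.0681, 0.0709]
wrist_force: [0.0, -0.2, 0.2]
```

```bash
(python3 -m jog '[0,0,0,2,0,0,0, 0,0,0,4,0,0,0]'; python3 -m jog '[0,0,0,2,0,0,0, 0,0,0,3,0,0,0]'; python3 -m jog '[0,0,0,2,0,0,0, 0,0,0,2,0,0,0]') | grep -E "ee_pos|force"
```

```text
ee_pos: [0.6745, -0.068, 0.0669]
wrist_force: [0.2, 0.6, 0.0]
ee_pos: [0.6745, -0.0681, 0.0639]
wrist_force: [0.3, -0.6, 0.7]
ee_pos: [0.6745, -0.0681, 0.0619]
wrist_force: [-0.2, -0.8, 0.1]
```

```bash
(python3 -m jog '[0,0,0,2,0,0,0, 0,0,0,2,0,0,0]'; python3 -m jog '[0,0,0,2,0,0,0, 0,0,0,2,0,0,0]'; python3 -m jog '[0,0,0,1.5,0,0,0, 0,0,0,1.5,0,0,0]') | grep -E "ee_pos|force"
```

```text
ee_pos: [0.6745, -0.0681, 0.0599]
wrist_force: [0.5, -0.2, 0.2]
ee_pos: [0.6744, -0.068, 0.0579]
wrist_force: [-0.2, -0.4, 0.8]
ee_pos: [0.6745, -0.068, 0.0564]
wrist_force: [0.6, 0.4, -1.1]
```

```bash
(python3 -m jog '[0,0,0,1.5,0,0,0, 0,0,0,1.5,0,0,0]'; python3 -m jog '[0,0,0,1,0,0,0, 0,0,0,1,0,0,0]'; python3 -m jog '[0,0,0,1,0,0,0, 0,0,0,1,0,0,0]') | grep -E "ee_pos|force"
```

```text
ee_pos: [0.6746, -0.0681, 0.0559]
wrist_force: [-4.1, 1.3, 11.9]
ee_pos: [0.6746, -0.0681, 0.0555]
wrist_force: [-8.7, 1.8, 22.2]
ee_pos: [0.6746, -0.0682, 0.0553]
wrist_force: [-13.8, 2.5, 33.5]
```

The nut took 33 N with only ~0.6 mm of give, so the corner doesn't rock. There's some side load as well, so I'll release straight up and check.

```bash
python3 -m jog '[0,0,0,-1.5,0,0,0, 0,0,0,-4,0,0,0, 0,0,0,-30,0,0,0, 0,0,0,-90,0,0,0, 0,0,-60,-140,0,0,0, 0,0,-120,-140,0,0,0, 0,0,-180,-140,0,0,0, 0,0,-220,-140,0,0,0, 0,0,-220,-140,0,0,0]'; python3 -m jog '[0,200,0,0,0,0,0, 0,200,0,0,0,0,0, 0,200,0,0,0,0,0, 0,200,0,0,0,0,0, 0,200,0,0,0,0,0]'
python3 - <<'E'
from h import *
d=np.array([.942,.336]);n=np.array([-.336,.942])
im=ctrl.snapshot("top")[:,:,::-1];cv2.imwrite("pics/t6.png",im)
t0=cv2.imread("pics/top0.png")
for I in(t0,im):
    hsv=cv2.cvtColor(I,cv2.COLOR_BGR2HSV); m=((hsv[...,1]<70)&(hsv[...,2]>140)).astype(np.uint8)
    for k in cv2.findContours(m,0,1)[0]:
        if cv2.contourArea(k)>30 and 270<k[:,0,0].mean()<420 and 100<k[:,0,1].mean()<260:
            (x,y),_,_=cv2.minAreaRect(k); p=ray("top",x,y,.062)[:2]; print(round(x,1),round(y,1),cv2.contourArea(k),p.round(4))
    print()
b=ctrl.snapshot("side")[:,:,::-1]
a=cv2.resize(im[95:215,275:385],None,fx=3.5,fy=3.5,interpolation=cv2.INTER_CUBIC)
b=cv2.resize(b[165:270,320:435],None,fx=3.5,fy=4.0,interpolation=cv2.INTER_CUBIC)
cv2.imwrite("pics/m6.png",np.hstack([a,b])[:,:800])
E
```

```text
clock: 16.62
ee_pos: [0.4648, -0.1432, 0.1934]
tcp_rot: [-0.0, 0.577, 0.817, 0.001]
wrist_force: [0.6, -0.2, 0.7]
opening: 0.0005
clock: 17.25
ee_pos: [0.4005, 0.0469, 0.1932]
tcp_rot: [0.0, 0.575, 0.818, 0.0]
wrist_force: [0.0, -0.5, 0.2]
opening: 0.0005
307.8 244.2 785.0 [0.4216 0.0215]
383.0 210.4 803.0 [ 0.5307 -0.2326]
301.7 197.6 228.5 [0.5777 0.0396]
338.9 193.1 390.0 [ 0.5911 -0.0854]
373.5 171.5 94.5 [ 0.6626 -0.2039]
333.0 168.0 49.0 [ 0.6763 -0.0672]
289.0 151.0 53.5 [0.7362 0.0806]
350.0 125.5 45.5 [ 0.821  -0.1276]
308.5 108.5 43.0 [0.8813 0.0127]

308.5 237.5 174.5 [0.444  0.0187]
383.0 210.4 803.0 [ 0.5307 -0.2326]
301.7 197.6 227.5 [0.5777 0.0396]
373.5 171.5 93.5 [ 0.6626 -0.2039]
331.3 173.4 268.0 [ 0.6581 -0.061 ]
289.5 151.0 53.5 [0.7361 0.0789]
349.5 125.0 46.0 [ 0.8227 -0.1259]
308.5 108.5 42.5 [0.8813 0.0127]
```

View pics/m6.png

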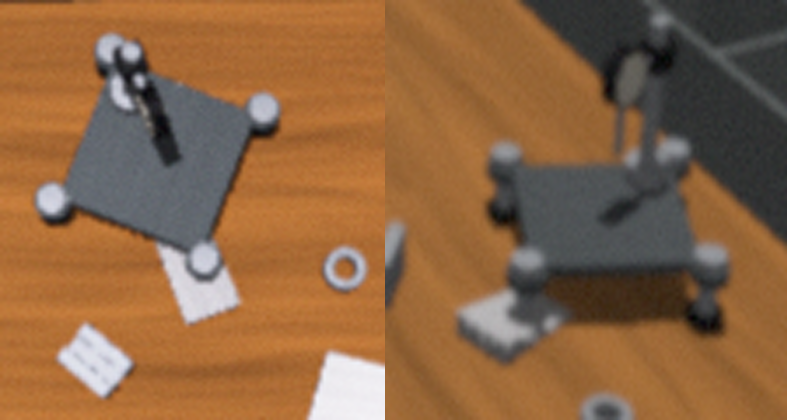

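The stud sits on the wedge at (204,260) in the left panel. The stand and its neighbours are where they were, to within about 0.5 px, and the arm is clear. Handing in.

```bash
python3 -c "
from workcell import ctrl
print(ctrl.hand_in(), ctrl.read_state()['clock'])"
```

```text
the job is handed in; nothing more can be done
the job is handed in; nothing more can be done
```

I slid the 90 x 56 mm wedge, thin end first, under the bare foot until it was snug, pressed the corner nut, and handed the job in at about 17 s.

- **Fit:** the push rose from about 1 N to about 7.4 N within roughly 1 mm, and then the wedge stopped moving.
- **Press check:** I pressed the nut to about 33 N in three steps over 0.75 s. The tool sank only about 0.6 mm after contact, so the corner no longer rocks.
- **Side load:** the press also showed an unintended sideways force of about 14 N. The stand's left, right and far feet still show in the top view within about 0.5 pixel (1–2 mm) of where they began.
- **Last pictures:** the stud sits on the wedge. The vee block, collar and larger wedge on the right hadn't moved. The other larger wedge was partly hidden by the arm, and I didn't recheck the items further out.
- **Level:** I didn't measure this directly. It is inferred from the snug fit and the stiff press.
- **What disagreed:** the fingertips sat about 20 mm higher than the stated 14 mm ahead of the TCP. My first push therefore passed over the wedge without touching it. I confirmed this in the side and wrist views, backed off and went lower.

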